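Swing a tube into the drilling jig

ROBOT

A 7-joint arm with a two-finger parallel gripper is mounted at the origin on a cart in front of the work surface, level with it; the furniture and walls round the work are solid. World frame = base frame: x ahead of the robot, y to its left, z up, the work surface at z = 0. Lengths are in mm, angles in rad, forces in N, time in s.
With the tool pointing down it reaches from about 425 to 1025 mm from the base axis. Payload 3.6 kg.
Tool frame: the origin (TCP) lies between the finger pads; the fingertips stand 11 mm ahead of it and the grasp point (between the pads) lies 8 mm behind it; z points along the fingers, y is the line along which they close (so a half turn about z gives the same grasp; the last joint's range is limited). The gripper opens to 85 mm and grips with 20 to 120 N. Pads are 22 mm wide; open, the fingers measure 114 mm over their backs; the gripper's body (76 mm by 85 mm) begins 54 mm behind the grasp point. The pads swing forward as they close: fully open they stand 13 mm farther back than shut.
Start: joints at [1.171, 0.591, 0.048, 1.609, -0.033, 0.943, -0.034], TCP at [218.267, -691.368, 213.202] pointing down, gripper open.
Joint ranges: [-2.69, 2.69], [-0.47, 2.24], [-1.27, 1.36], [0.19, 2.51], [-1.53, 4.68], [0.08, 2.07], [-3.09, 3.09]. Speed limits (rad/s): [2.57, 2.57, 3.14, 3.14, 3.14, 3.14, 3.14].

INTERFACE

Orientations are given as a unit quaternion [w, x, y, z].
In Python, from bench import telemetry, eyes, arm gives the robot as it stands.
- The arm moves only by the tool drive_tool, never from a script. Its argument "commands" is a list that holds one entry, the list of rows, each a list of 7 numbers: the shift along the tool's x, y, z as a fraction of full scale, then the turn, a rotation vector about the tool's x, y, z as a fraction of full scale, then the closure, from 0 (fully open) to 1 (shut). A call has exactly 8 rows; each row is the pose to reach, as a shift and turn from the pose commanded when the call began, along the tool's axes at that moment; what a row does not reach only later rows make up. Full scale, the value 1, is 0.5 m for a shift and pi/2 rad for a turn. A row lasts 1/10 s, in which the tool goes at most 50 mm and 8.59 degrees, less where a joint would pass 70% of its speed; a pose out of reach is approached as far as the arm can. A call with a number of a shift or a turn outside -1 to 1 is refused whole. A call with a gripper value outside its range is refused whole. The fingers move at their own pace and stop on an object; the grip force is fixed at half the most. Time passes only in rows, so rows that repeat a pose let the fingers close, or fill a call up. It gives the time, the measured TCP pose, the force, the opening and the grip force at its end, in the units of the state.
- telemetry.get_obs(): the state, without advancing time (a new reading comes with each control period).
- eyes.snapshot(name): name is "scene" or "top" or "wrist"; returns a dict with "img" (384x512x3 uint8, blue, green, red), "K" (3x3 intrinsics, pixels), "extrinsics" (4x4, takes a point from world to camera coordinates). Camera axes: x right, y up, looking along -z (the intrinsics and any distortion apply to the point x, -y, -z); pixel columns grow to the right and rows downward; lengths in mm; the calibration is good to about 2 mm. A picture is of the moment at which its call begins. There is no depth.
- arm.job_done(): hands the job in; it is judged then, once.
The state is a dict: "clock": time; "joints": joint angles; "joint_velocities": joint speeds; "tau": joint torques, N m; "ee_pos": TCP position; "tool_rot": TCP orientation; "contact_force": force on the tool from outside, world axes, zero at the start; "ft_torque": the same for the moment, N m; "opening": opening from 0.0 (shut) to 1.0 (fully open); "gripper_force": force on a finger pad.
Only numpy, scipy, OpenCV 4.12 (cv2) and the standard library are available. Lean on these libraries where they do the work, as an engineer would, in place of code of your own. Each camera call takes 0.05 s, during which the arm holds its last target. There are 200 camera calls.

TASK

Set the aluminium tube up in the drilling jig for its next hole. Keeping it flat on the board, first slide its plain end into the corner between the end plate and the steel post while the banded end is still swung out toward you; then swing the banded end round, the tube pivoting on the post, under the blue stop block until the red catch snaps down behind it, press it firmly against the stop (push with about 10 N, never more than 13 N), and let go. The plain end must stay in its corner, and the things lying round the jig must be left alone.

Things in the scene. Friction and masses are not known exactly. Their poses are not given: they have to be found in the camera images.
- jig: Fixed drilling jig: grey board 320 x 165 x 8 mm on the worktop. Origin at worktop level, below the end plate's face. x: the line on which the tube finally lies (roughly to the robot's right); y: roughly away from the robot (the way to swing); z up. In jig mm: board x -28..292, y -125..40, top z 8; upright end plate, face at x 0, y -8..32, top z 38. Home, the tube's centreline is about on y 0.
- fittings: All metal parts on the board (end plate, pivot post, blue stop block with stop and catch), fixed to it; same origin and axes as the jig.
- post (a point): Centre of the top of the fixed round steel pivot post, diameter 16, in jig mm at (15, -18, 44). Home, the tube's near side touches the post and its plain end butts the end plate (within 7 mm).
- stop_nominal (a point): Fixed mark on the jig at (140, 10, 18) jig mm: where the round steel stop nose under the blue block's roof touches the far side of the home tube at nominal setting. The block has been set anywhere within 10 mm of nominal along y (unmeasured: feel for it) and stays put. Block x 123..157, roof y -37..35, underside z 49, top z 55, open below toward -y.
- push_point (a point): Fixed mark at (185, -10, 18) jig mm: near side of the home tube, beyond the block. Push about here (x 170..205) along +y; pushed between post and block, the plain end leaves the post. The tube meets the catch about 30 mm (measured at the block) before home; passing it takes some 3 to 9 N, then it snaps down with 3 mm of play.
- tube: Loose square aluminium tube, 220 long, 20 x 20 mm, about 0.25 kg, with an orange band near one end. Origin on its underside under its middle; x along the tube from the plain end to the banded end, z up. It starts lying flat on the board, plain end 40 to 60 mm from the end plate, banded end swung out toward the robot by 21 to 27 degrees.
- tube_heel (a point): Centre of the tube's plain end face, 110 mm from the tube's origin along its -x, 10 mm above its underside.
- tube_tip (a point): Centre of the tube's banded end face, 110 mm from the tube's origin along its +x, 10 mm above its underside.
- catch (a joint): Red spring catch in the stop block, rad: 0 = down (at rest, or snapped behind the tube), about 0.2 while the tube passes under it.
- valve: Brass ball valve with red lever, 32 x 115 x 49 mm, lying beyond the jig's right end. Leave alone.
- tape: White roll of thread tape, 52 mm across, 15 mm high, lying beyond the jig's left end. Leave alone.
- cap: Grey bottle cap, 69 mm across, 24 mm high, lying beyond the jig's right far corner. Leave alone.

How it is judged:
By the outcome, as a careful person would: the job done as asked, in the order asked, and still so for the second after the job is handed in, with the robot touching nothing.
It also fails if it takes over 64 s, if anything falls off the work surface, if the arm or the gripper's body presses on something with over 40 N, if the wrist force passes 120 N, or if a joint passes its speed limit or range.

## Working session

There is one attempt and no reset: what is moved stays moved. The work goes in short steps, Python scripts to look and compute and a tool call to move; the robot and the scene stay as the last step left them, time stands still between calls to the robot, and variables do not carry over. Pictures are saved under pics/ and viewed, at most 10 in all, crops included, and the job is handed in when it is done.

Besides the shell and the picture viewer there is one more tool, called after "Emit:" as name(argument=value, ...), one argument or row to a line, values as JSON. drive_tool: Moves the arm, as the interface text tells. Shift numbers are shares of 0.5 m and turn numbers shares of pi/2 rad, none past 1 either way. Its arguments: {"type":"object","properties":{"commands":{"type":"array"}},"required":["commands"]}

```bash
mkdir -p pics; ls; python3 - <<'E'
from bench import telemetry, eyes
import cv2,numpy as np
o=telemetry.get_obs();print({k:np.round(o[k],3).tolist() for k in o})
for n in("top","scene"):
    s=eyes.snapshot(n);cv2.imwrite(f"pics/{n}1.png",s["img"]);print(n,s["K"],s["extrinsics"],[k for k in s])
E
```

```text
pics
{'clock': 0.0, 'joints': [1.171, 0.592, 0.048, 1.61, -0.033, 0.943, -0.034], 'joint_velocities': [0.001, -0.001, -0.001, -0.001, 0.0, 0.001, -0.001], 'tau': [-0.0, -54.87, 1.547, -19.812, 0.009, 0.009, -0.0], 'ee_pos': [218.018, -690.53, 212.007], 'tool_rot': [-0.001, 0.988, 0.152, -0.0], 'contact_force': [-0.26, -0.227, -0.169], 'ft_torque': [-0.024, 0.032, 0.037], 'gripper_force': 0.0, 'opening': 0.999}
top [[491.73587328   0.         262.02784806]
 [  0.         491.73587328 196.00031857]
 [  0.           0.           1.        ]] [[ 5.12360420e-03 -9.99986321e-01  1.05199068e-03  3.98543064e+01]
 [ 9.78677706e-01  5.23043958e-03  2.05335312e-01 -5.55719984e+02]
 [-2.05338005e-01 -2.24970392e-05  9.78691117e-01 -1.23198927e+03]
 [ 0.00000000e+00  0.00000000e+00  0.00000000e+00  1.00000000e+00]] ['img', 'K', 'extrinsics']
scene [[380.17344478   0.         258.86591541]
 [  0.         380.17344478 194.99012232]
 [  0.           0.           1.        ]] [[-8.51966848e-01 -5.23562916e-01 -5.86201813e-03  5.15533427e+02]
 [ 2.37037302e-01 -3.95652918e-01  8.87283543e-01 -1.67620922e+02]
 [-4.66868084e-01  7.54546647e-01  4.61187110e-01 -6.39958772e+02]
 [ 0.00000000e+00  0.00000000e+00  0.00000000e+00  1.00000000e+00]] ['img', 'K', 'extrinsics']
```

View pics/top1.png

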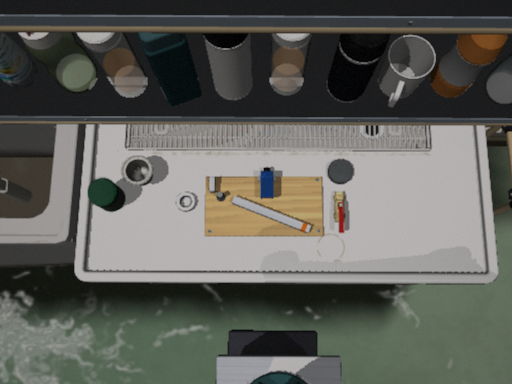

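View pics/scene1.png

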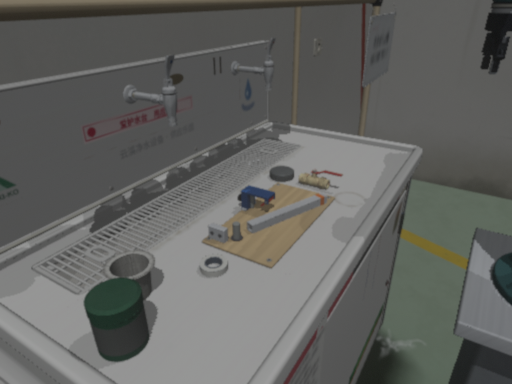

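The top view shows the board at about (205..323, 177..236) px, the tube running from its plain end near (235,200) to its banded end near (309,229), the blue block at (267,183) and the post at (221,197). I'll measure these next.

```bash
cat > h.py <<'E'
import cv2,numpy as np
from bench import telemetry, eyes
def ray(s,uv):
    E=s["extrinsics"];R,t=E[:3,:3],E[:3,3];K=s["K"]
    c=-R.T@t;d=R.T@np.array([(uv[0]-K[0,2])/K[0,0],-(uv[1]-K[1,2])/K[1,1],-1.]);return c,d
def onz(s,uv,z):
    c,d=ray(s,uv);return c+d*(z-c[2])/d[2]
def proj(s,p):
    E=s["extrinsics"];q=E[:3,:3]@np.asarray(p,float)+E[:3,3];K=s["K"]
    return np.array([K[0,0]*q[0]/-q[2]+K[0,2],K[1,1]*-q[1]/-q[2]+K[1,2]])
E
python3 - <<'E'
from h import *
s=eyes.snapshot("top");im=s["img"];hsv=cv2.cvtColor(im,cv2.COLOR_BGR2HSV)
roi=np.zeros(im.shape[:2],np.uint8);roi[165:245,195:332]=255
m=cv2.inRange(hsv,(8,60,60),(28,255,255))&roi
m=cv2.morphologyEx(m,cv2.MORPH_OPEN,np.ones((3,3)))
cs,_=cv2.findContours(m,cv2.RETR_EXTERNAL,cv2.CHAIN_APPROX_NONE);c=max(cs,key=cv2.contourArea)
r=cv2.minAreaRect(c);b=cv2.boxPoints(r);print("board",r)
for p in b: print(p,onz(s,p,8).round(1))
# tube: low saturation inside board
inner=np.zeros_like(m);cv2.fillPoly(inner,[cv2.convexHull(c)],255);inner=cv2.erode(inner,np.ones((3,3)))
t=cv2.inRange(hsv,(0,0,90),(180,60,255))&inner
cs,_=cv2.findContours(t,cv2.RETR_EXTERNAL,cv2.CHAIN_APPROX_NONE);
for c in cs:
    if cv2.contourArea(c)>15:
        r=cv2.minAreaRect(c);print("grey",r);print([ (p.round(1).tolist(),onz(s,p,28).round(1).tolist()) for p in cv2.boxPoints(r)])
bl=cv2.inRange(hsv,(100,120,40),(130,255,255))&roi
cs,_=cv2.findContours(bl,cv2.RETR_EXTERNAL,cv2.CHAIN_APPROX_NONE);c=max(cs,key=cv2.contourArea);r=cv2.minAreaRect(c);print("blue",r,[onz(s,p,55).round(1).tolist() for p in cv2.boxPoints(r)])
cv2.imwrite("pics/crop2.png",cv2.resize(im[165:250,195:350],None,fx=5,fy=5,interpolation=cv2.INTER_CUBIC))
E
```

```text
board ((264.0, 206.0), (58.0, 118.0), 90.0)
[205. 177.] [618.4 199.7   8. ]
[323. 177.] [ 620.2 -124.5    8. ]
[323. 235.] [ 459.9 -121.3    8. ]
[205. 235.] [458.3 195.1   8. ]
grey ((307.9000244140625, 228.30001831054688), (3.7947328090667725, 8.221921920776367), 18.434947967529297)
[([304.79998779296875, 231.60000610351562], [466.1, -70.8, 28.0]), ([307.3999938964844, 223.8000030517578], [487.0, -78.0, 28.0]), ([311.0, 225.0], [483.8, -87.5, 28.0]), ([308.3999938964844, 232.8000030517578], [463.0, -80.3, 28.0])]
grey ((266.7418212890625, 212.15985107421875), (73.89208984375, 8.907538414001465), 21.370620727539062)
[([230.6999969482422, 202.8000030517578], [542.6, 126.5, 28.0]), ([234.0, 194.5], [565.3, 118.2, 28.0]), ([302.79998779296875, 221.5], [493.2, -65.8, 28.0]), ([299.5, 229.8000030517578], [470.9, -56.9, 28.0])]
grey ((219.0, 193.5), (4.0, 5.0), 0.0)
[([217.0, 196.0], [561.1, 163.6, 28.0]), ([217.0, 191.0], [574.8, 163.9, 28.0]), ([221.0, 191.0], [574.9, 153.2, 28.0]), ([221.0, 196.0], [561.1, 152.9, 28.0])]
grey ((211.5, 184.5), (13.0, 5.0), 90.0)
[([209.0, 178.0], [610.7, 186.4, 28.0]), ([214.0, 178.0], [610.8, 172.9, 28.0]), ([214.0, 191.0], [574.8, 172.0, 28.0]), ([209.0, 191.0], [574.7, 185.5, 28.0])]
blue ((266.5, 184.0), (26.0, 11.0), 90.0) [[623.9, 45.8, 55.0], [624.1, 16.6, 55.0], [553.5, 16.6, 55.0], [553.4, 45.4, 55.0]]
```

View pics/crop2.png

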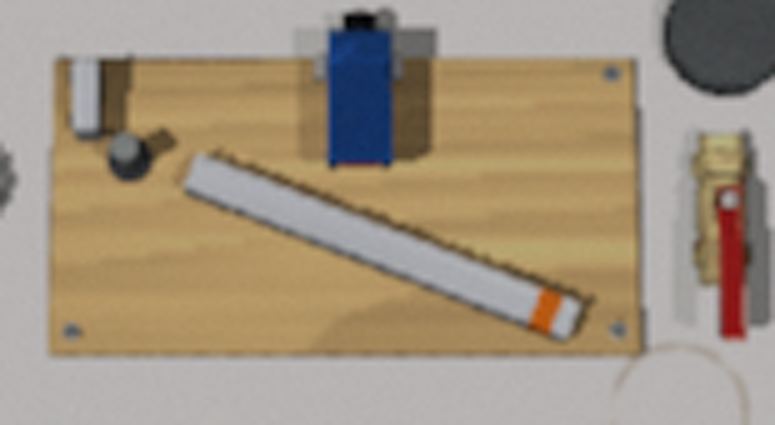

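The crop shows the jig almost square to the world axes. The origin is about (581, 169), the tube is at about 21.5° with its heel near (556, 122), and the block is set some mm toward +y. All of this agrees with the sizes given. I'm moving above the grasp point, about 185 mm from the heel.

Emit:
drive_tool(
  commands=[
    [[0.056,-0.066,0,0,0,-0.07,0],[0.112,-0.132,0,0,0,-0.14,0],[0.168,-0.198,0,0,0,-0.21,0],[0.224,-0.264,0,0,0,-0.28,0],[0.28,-0.33,0,0,0,-0.35,0],[0.336,-0.396,0,0,0,-0.42,0],[0.392,-0.462,0,0,0,-0.49,0],[0.45,-0.53,0,0,0,-0.566,0]],
  ],
)

```text
clock: 0.95
ee_pos: [353.2, -369.4, 213.2]
tool_rot: [0.0, 0.826, 0.564, -0.0]
contact_force: [1.3, 0.6, 0.3]
opening: 0.998
gripper_force: 0.0
```

```bash
cat >> h.py <<'E'
from scipy.spatial.transform import Rotation as Ro
def plan(p=None,ang=None):
    """p: world target, ang: world heading (deg) of tool y. Prints shift/turn fractions from now."""
    o=telemetry.get_obs();q=o["tool_rot"];R=Ro.from_quat([q[1],q[2],q[3],q[0]])
    y=R.as_matrix()[:,1];a=np.degrees(np.arctan2(y[1],y[0]))
    print("t",round(float(o["clock"]),2),"tcp",np.round(o["ee_pos"],1),"yhead",a.round(1),"tilt",R.as_matrix()[:,2].round(3),"F",np.round(o["contact_force"],1),"open",round(float(o["opening"]),3))
    if p is not None:
        T=R
        if ang is not None:
            t=np.radians(ang);Y=np.array([np.cos(t),np.sin(t),0]);Z=np.array([0,0,-1.]);T=Ro.from_matrix(np.c_[np.cross(Y,Z),Y,Z])
        print("shift",(R.inv().apply(np.array(p)-o["ee_pos"])/500).round(4),"turn",((R.inv()*T).as_rotvec()/(np.pi/2)).round(4))
E
python3 -c "
from h import *
plan([488,-50,140],-21.6)"
```

```text
t 0.95 tcp [ 353.2 -369.4  213.2] yhead -21.3 tilt [-0. -0. -1.] F [1.3 0.6 0.3] open 0.998
shift [0.693  0.0192 0.1462] turn [-0.      0.0001  0.0033]
```

Emit:
drive_tool(
  commands=[
    [[0.087,0.002,0.018,0,0,0,0],[0.174,0.005,0.036,0,0,0,0],[0.26,0.007,0.054,0,0,0,0],[0.35,0.01,0.072,0,0,0,0],[0.44,0.012,0.09,0,0,0,0],[0.53,0.015,0.11,0,0,0,0],[0.61,0.017,0.128,0,0,0,0],[0.693,0.019,0.146,0,0,0,0]],
  ],
)

```text
clock: 1.75
ee_pos: [489.5, -50.6, 139.8]
tool_rot: [0.0, 0.827, 0.562, -0.0]
contact_force: [0.6, -0.9, -0.0]
opening: 1.0
gripper_force: 0.0
```

```bash
python3 -c "
from h import *
plan()
s=eyes.snapshot('wrist');cv2.imwrite('pics/w1.png',s['img'])
im=s['img']
print(s['extrinsics'].round(3))
for n,p in dict(heel=(556,122,28),tip=(475,-83,28),post=(563,154,44),stop=(591,29,18)).items(): print(n,proj(s,p).round())
"
```

```text
t 1.75 tcp [489.5 -50.6 139.8] yhead -21.5 tilt [-0. -0. -1.] F [ 0.6 -0.9 -0. ] open 1.0
[[ 9.30000e-01 -3.67000e-01  1.00000e-03 -4.74432e+02]
 [ 3.54000e-01  8.97000e-01 -2.66000e-01 -1.12236e+02]
 [ 9.70000e-02  2.47000e-01  9.64000e-01 -3.42475e+02]
 [ 0.00000e+00  0.00000e+00  0.00000e+00  1.00000e+00]]
heel [248. -26.]
tip [249. 213.]
post [241. -86.]
stop [317.  68.]
```

View pics/w1.png

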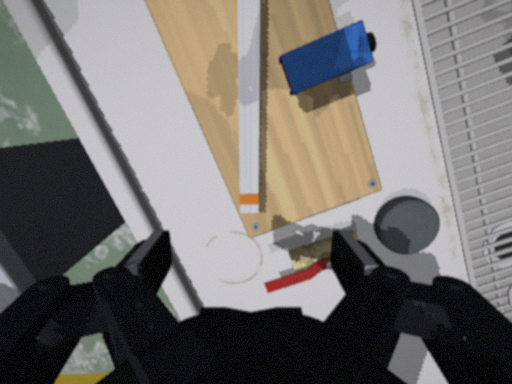

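The tube stands vertical at columns 239..260 with its tip at row 212, right where I predicted. The block's roof is at about (281..372, 22..93) and the board corners are at (382,187) and (250,238). I'll refine the jig pose from these and descend.

```bash
python3 -c "
from h import *
s=eyes.snapshot('wrist')
for p in [(382,187),(250,238)]: print('board',onz(s,p,8).round(1))
for p in [(280,61),(292,94),(373,53),(362,21)]: print('roof',onz(s,p,55).round(1))
for p in [(239,190),(240,20),(260,190),(260,20)]: print('tube',onz(s,p,28).round(1))
print(onz(s,(249,212),28).round(1))
plan([488,-50,22],-21.6)
"
```

```text
board [ 629.1 -105.2    8. ]
board [ 466.7 -110.5    8. ]
roof [556.6  53.5  55. ]
roof [557.7  24.8  55. ]
roof [631.7  31.4  55. ]
roof [629.1  57.9  55. ]
tube [479.  -45.7  28. ]
tube [538.5 102.3  28. ]
tube [499.8 -53.6  28. ]
tube [555.4  95.8  28. ]
[480.1 -72.5  28. ]
t 1.85 tcp [491.7 -45.  139.7] yhead -20.9 tilt [ 0.002  0.004 -1.   ] F [ 0.9  0.2 -0.1] open 1.001
shift [-0.0131 -0.0033  0.2353] turn [ 0.0003 -0.0028  0.0076]
```

Emit:
drive_tool(
  commands=[
    [[0,0,0.04,0,0,0,0.1],[0,0,0.08,0,0,0,0.2],[0,0,0.12,0,0,0,0.3],[0,0,0.15,0,0,0,0.3],[0,0,0.18,0,0,0,0.3],[0,0,0.2,0,0,0,0.3],[0,0,0.22,0,0,0,0.3],[0,0,0.225,0,0,0,0.3]],
  ],
)

```text
clock: 2.65
ee_pos: [488.6, -52.4, 26.9]
tool_rot: [-0.0, 0.827, 0.562, -0.001]
contact_force: [-1.0, 0.2, 0.5]
opening: 0.699
gripper_force: 0.0
```

Emit:
drive_tool(
  commands=[
    [[0,0,0.006,0,0,0,0.3],[0,0,0.01,0,0,0,0.4],[0,0,0.01,0,0,0,0.6],[0,0,0.01,0,0,0,0.8],[0,0,0.01,0,0,0,1],[0,0,0.01,0,0,0,1],[0,0,0.01,0,0,0,1],[0,0,0.01,0,0,0,1]],
  ],
)

```text
clock: 3.45
ee_pos: [489.1, -52.1, 22.8]
tool_rot: [0.0, 0.827, 0.563, 0.0]
contact_force: [-1.0, 0.2, 0.3]
opening: 0.001
gripper_force: 0.0
```

```bash
python3 -c "
from h import *
plan()"
```

```text
t 3.45 tcp [489.1 -52.1  22.8] yhead -21.5 tilt [ 0. -0. -1.] F [-1.   0.2  0.3] open 0.001
```

The gripper shut fully, so it is not holding the tube. I'll look.

```bash
python3 -c "
from h import *
s=eyes.snapshot('wrist');cv2.imwrite('pics/w2.png',s['img'])
t=eyes.snapshot('top');
cv2.imwrite('pics/t2.png',cv2.resize(t['img'][165:250,195:350],None,fx=5,fy=5,interpolation=cv2.INTER_CUBIC))
"
```

```text
(no output)
```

View pics/w2.png

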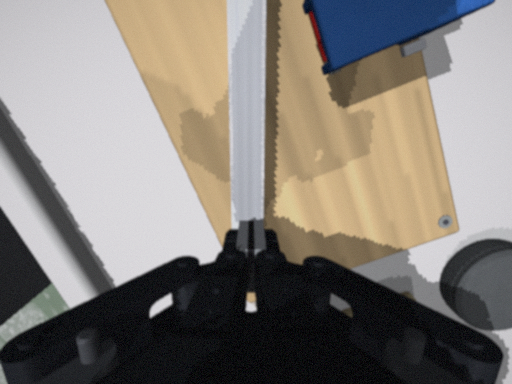

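View pics/t2.png

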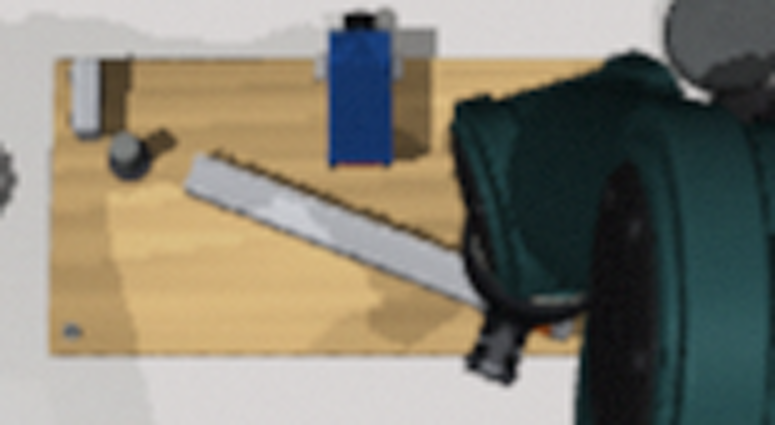

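The tube has not moved. The fingers, seen at about (250,235), appear shut on or above the tube's top between columns 226 and 275. I'll check the heights against the projection.

```bash
python3 -c "
from h import *
plan()
o=telemetry.get_obs();print(o['gripper_force'],o['ft_torque'],o['contact_force'])
s=eyes.snapshot('wrist');x,y,z=o['ee_pos']
for dz in(-11,0,8,20): print(dz,proj(s,(x,y,z+dz)).round(1))
n=np.array([.93,-.368,0])
for dz in(-11,0): print('tip edges +-14.5',proj(s,np.array([x,y,z+dz])+14.5*n).round(),proj(s,np.array([x,y,z+dz])-14.5*n).round())
for r in(150,200):
  for zz in(14,28): a,b=onz(s,(230,r),zz),onz(s,(265.5,r),zz);print('w',r,zz,np.linalg.norm(a-b).round(1),a.round(1),b.round(1))
for p in[(457,231)]: print('board corner',onz(s,p,8).round(1))
print(proj(s,(x,y,28)),(s['img'][225:300:8,225:278:4].mean(2)).astype(int))
cv2.imwrite('pics/w3.png',cv2.resize(s['img'][190:330,180:330],None,fx=4,fy=4,interpolation=cv2.INTER_CUBIC))
"
```

```text
t 3.55 tcp [489.1 -52.1  22.7] yhead -21.5 tilt [ 0.  0. -1.] F [-0.3  0.8  0.8] open -0.0
0.0 [0.0067339  0.02749112 0.03135957] [-0.29577448  0.8171983   0.82286945]
-11 [249.9 215.9]
0 [249.9 222.1]
8 [249.9 227.1]
20 [249.8 235.5]
tip edges +-14.5 [271. 216.] [229. 216.]
tip edges +-14.5 [272. 222.] [228. 222.]
w 150 14 22.5 [494.1  -5.1  14. ] [515.  -13.4  14. ]
w 150 28 20.7 [495.7  -3.9  28. ] [514.9 -11.5  28. ]
w 200 14 23.7 [481.2 -35.8  14. ] [503.2 -44.5  14. ]
w 200 28 21.7 [483.9 -32.1  28. ] [504.1 -40.1  28. ]
board corner [ 621.9 -118.4    8. ]
[249.89375003 225.32316146] [[163 165 216 205  79  78  25  42  76  78  76  96  93  98]
 [126  13  19  46  75  78  18  33  74  77  32  12  13  83]
 [ 43  31  27  69  78  79  21  31  74  79  52  20  28  34]
 [ 16  18  14  36  73  87  39  37 123  83  39  22   8  15]
 [ 19  36  27  14   4  24  20  21  26  17  27  28  28  14]
 [ 17   4  16  15  18  13  13  24  21  13  19  12  11  22]
 [ 15  15   9   5   7  13  19  23   1  20  26  21  13   8]
 [ 14  19  15  19  12  11  18  26  19  19  10  22  17   2]
 [ 13  18  21  11  13  19  34  28  17  21  23  23  14  10]
 [ 15  18  16  19  10  30 165 161  28  17  16  11  24  18]]
```

View pics/w3.png

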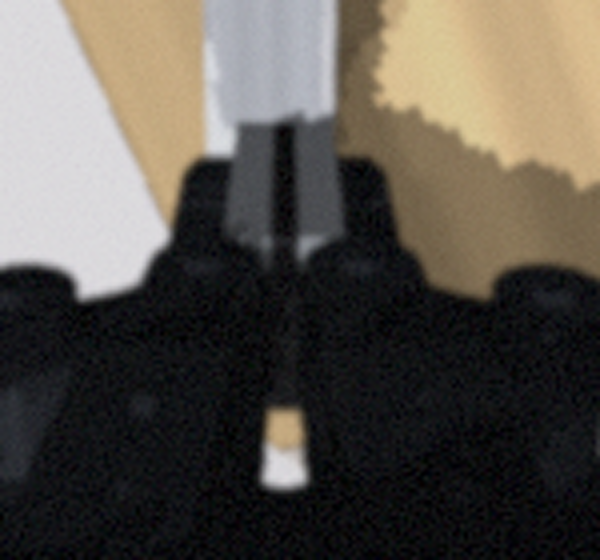

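The shut pads appear clearly above the tube's top, with their edge at row 220, so the tips must stand higher than I assumed. I'll feel downward gently onto the tube's top with the fingers shut.

Emit:
drive_tool(
  commands=[
    [[0,0,0.001,0,0,0,1],[0,0,0.002,0,0,0,1],[0,0,0.003,0,0,0,1],[0,0,0.004,0,0,0,1],[0,0,0.005,0,0,0,1],[0,0,0.006,0,0,0,1],[0,0,0.006,0,0,0,1],[0,0,0.006,0,0,0,1]],
  ],
)

```text
clock: 4.4
ee_pos: [489.1, -52.1, 19.7]
tool_rot: [-0.0, 0.827, 0.563, -0.0]
contact_force: [-0.7, 0.3, 0.3]
opening: -0.004
gripper_force: 0.0
```

Emit:
drive_tool(
  commands=[
    [[0,0,0.001,0,0,0,1],[0,0,0.002,0,0,0,1],[0,0,0.003,0,0,0,1],[0,0,0.004,0,0,0,1],[0,0,0.005,0,0,0,1],[0,0,0.006,0,0,0,1],[0,0,0.007,0,0,0,1],[0,0,0.008,0,0,0,1]],
  ],
)

```text
clock: 5.2
ee_pos: [489.1, -52.1, 15.7]
tool_rot: [-0.0, 0.827, 0.563, -0.0]
contact_force: [-0.3, -0.7, -0.2]
opening: 0.005
gripper_force: 0.0
```

```bash
python3 -c "
from h import *
plan()
s=eyes.snapshot('wrist');p=telemetry.get_obs()['ee_pos'];u=np.array([-.367,-.93,0])
for dz in range(-15,50,8): print(dz,proj(s,p-11*u+[0,0,dz]).round(1),proj(s,p+[0,0,dz]).round(1))
g=s['img'].mean(2)[190:270:2,242:248].mean(1).astype(int);print(list(zip(range(190,270,2),g)))
"
```

```text
t 5.2 tcp [489.1 -52.1  15.7] yhead -21.5 tilt [-0.  0. -1.] F [-0.3 -0.7 -0.2] open 0.005
-15 [249.9 199. ] [249.9 213.9]
-7 [249.9 202.6] [249.9 218.1]
1 [249.8 206.6] [249.8 222.7]
9 [249.8 210.9] [249.8 227.8]
17 [249.8 215.7] [249.8 233.3]
25 [249.7 221. ] [249.8 239.4]
33 [249.7 226.9] [249.7 246.2]
41 [249.7 233.5] [249.7 253.8]
49 [249.6 240.9] [249.6 262.2]
[(190, np.int64(177)), (192, np.int64(177)), (194, np.int64(177)), (196, np.int64(177)), (198, np.int64(177)), (200, np.int64(178)), (202, np.int64(176)), (204, np.int64(176)), (206, np.int64(176)), (208, np.int64(176)), (210, np.int64(177)), (212, np.int64(176)), (214, np.int64(177)), (216, np.int64(176)), (218, np.int64(177)), (220, np.int64(136)), (222, np.int64(79)), (224, np.int64(76)), (226, np.int64(75)), (228, np.int64(76)), (230, np.int64(75)), (232, np.int64(76)), (234, np.int64(74)), (236, np.int64(76)), (238, np.int64(73)), (240, np.int64(74)), (242, np.int64(73)), (244, np.int64(73)), (246, np.int64(65)), (248, np.int64(68)), (250, np.int64(84)), (252, np.int64(51)), (254, np.int64(35)), (256, np.int64(29)), (258, np.int64(19)), (260, np.int64(16)), (262, np.int64(15)), (264, np.int64(9)), (266, np.int64(11)), (268, np.int64(12))]
```

Emit:
drive_tool(
  commands=[
    [[0,0,0.002,0,0,0,1],[0,0,0.004,0,0,0,1],[0,0,0.006,0,0,0,1],[0,0,0.008,0,0,0,1],[0,0,0.01,0,0,0,1],[0,0,0.012,0,0,0,1],[0,0,0.013,0,0,0,1],[0,0,0.013,0,0,0,1]],
  ],
)

```text
clock: 6.05
ee_pos: [489.1, -52.1, 10.0]
tool_rot: [0.0, 0.827, 0.563, -0.0]
contact_force: [-2.4, 0.2, 8.9]
opening: 0.004
gripper_force: 4.7
```

Contact came at TCP z≈10, so the shut tips stand about 18 mm behind the reported TCP, and I'll use that offset from here on. Next I raise, open, go lower and grip.

Emit:
drive_tool(
  commands=[
    [[0,0,-0.02,0,0,0,0.9],[0,0,-0.04,0,0,0,0.3],[0,0,-0.04,0,0,0,0.3],[0,0,-0.04,0,0,0,0.3],[0,0,-0.04,0,0,0,0.3],[0,0,-0.03,0,0,0,0.3],[0,0,-0.02,0,0,0,0.3],[0,0,-0.01,0,0,0,0.3]],
  ],
)

```text
clock: 6.85
ee_pos: [488.8, -52.1, 13.4]
tool_rot: [-0.0, 0.827, 0.563, -0.0]
contact_force: [-0.8, -0.5, -0.7]
opening: 0.699
gripper_force: 0.0
```

Emit:
drive_tool(
  commands=[
    [[0,0,0.01,0,0,0,0.3],[0,0,0.02,0,0,0,0.3],[0,0,0.028,0,0,0,0.3],[0,0,0.034,0,0,0,0.4],[0,0,0.038,0,0,0,0.6],[0,0,0.038,0,0,0,0.9],[0,0,0.038,0,0,0,0.9],[0,0,0.038,0,0,0,0.9]],
  ],
)

```text
clock: 7.65
ee_pos: [488.9, -52.1, -4.7]
tool_rot: [-0.0, 0.827, 0.563, -0.0]
contact_force: [-1.2, -0.7, -0.4]
opening: 0.217
gripper_force: 58.9
```

Gripped. Tool +y is the lateral direction (away from the robot) and +x runs along the tube toward its heel. I'll shift sideways past the post, then most of the way along.

Emit:
drive_tool(
  commands=[
    [[0,0.012,0,0,0,0,0.9],[0,0.024,0,0,0,0,0.9],[0,0.034,0,0,0,0,0.9],[0.015,0.034,0,0,0,0,0.9],[0.03,0.034,0,0,0,0,0.9],[0.045,0.034,0,0,0,0,0.9],[0.06,0.034,0,0,0,0,0.9],[0.07,0.034,0,0,0,0,0.9]],
  ],
)

```text
clock: 8.45
ee_pos: [518.1, -24.8, -4.7]
tool_rot: [0.0, 0.826, 0.563, 0.0]
contact_force: [-0.7, -2.6, 3.5]
opening: 0.216
gripper_force: 59.3
```

```bash
python3 - <<'E'
from h import *
plan()
t=eyes.snapshot('top');im=t['img']
cv2.imwrite('pics/t3.png',cv2.resize(im[165:250,195:320],None,fx=6,fy=6,interpolation=cv2.INTER_CUBIC))
E
```

```text
t 8.45 tcp [518.1 -24.8  -4.7] yhead -21.5 tilt [ 0.  0. -1.] F [-0.7 -2.6  3.5] open 0.216
```

View pics/t3.png

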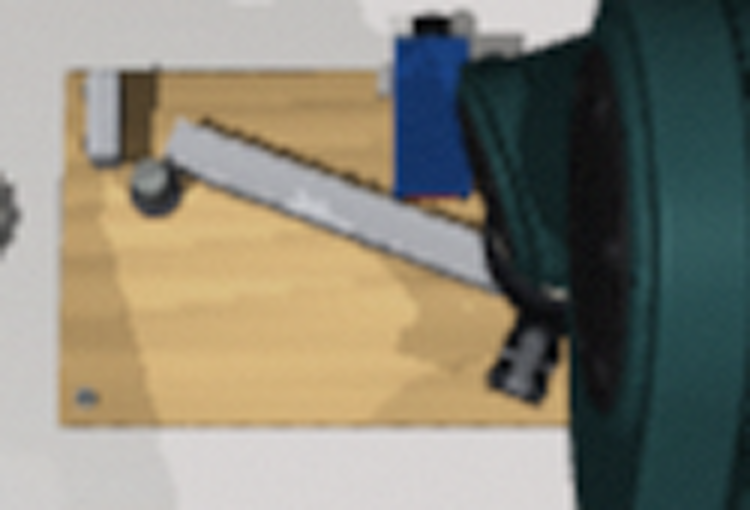

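The plain end is now past the post, at about (168..178, 120..158) in the crop. The plate face at column 120 is roughly 17 mm further along the tube. I'll continue axially and feel for it.

Emit:
drive_tool(
  commands=[
    [[0.004,0,0,0,0,0,0.9],[0.008,0,0,0,0,0,0.9],[0.012,0,0,0,0,0,0.9],[0.016,0,0,0,0,0,0.9],[0.02,0,0,0,0,0,0.9],[0.023,0,0,0,0,0,0.9],[0.025,0,0,0,0,0,0.9],[0.026,0,0,0,0,0,0.9]],
  ],
)

```text
clock: 9.3
ee_pos: [522.3, -14.1, -4.7]
tool_rot: [0.0, 0.827, 0.562, -0.0]
contact_force: [-2.2, -3.3, 5.5]
opening: 0.218
gripper_force: 59.6
```

Emit:
drive_tool(
  commands=[
    [[0.001,0,0,0,0,0,0.9],[0.002,0,0,0,0,0,0.9],[0.003,0,0,0,0,0,0.9],[0.004,0,0,0,0,0,0.9],[0.005,0,0,0,0,0,0.9],[0.006,0,0,0,0,0,0.9],[0.007,0,0,0,0,0,0.9],[0.007,0,0,0,0,0,0.9]],
  ],
)

```text
clock: 10.1
ee_pos: [523.6, -10.9, -4.7]
tool_rot: [0.0, 0.827, 0.562, -0.0]
contact_force: [-1.2, -3.9, 5.6]
opening: 0.217
gripper_force: 59.6
```

Emit:
drive_tool(
  commands=[
    [[0.001,0,0,0,0,0,0.9],[0.002,0,0,0,0,0,0.9],[0.003,0,0,0,0,0,0.9],[0.004,0,0,0,0,0,0.9],[0.005,0,0,0,0,0,0.9],[0.006,0,0,0,0,0,0.9],[0.007,0,0,0,0,0,0.9],[0.007,0,0,0,0,0,0.9]],
  ],
)

```text
clock: 10.9
ee_pos: [524.9, -7.7, -4.7]
tool_rot: [0.0, 0.827, 0.562, -0.0]
contact_force: [-1.4, -3.0, 5.8]
opening: 0.219
gripper_force: 59.6
```

Emit:
drive_tool(
  commands=[
    [[0.001,0,0,0,0,0,0.9],[0.002,0,0,0,0,0,0.9],[0.003,0,0,0,0,0,0.9],[0.004,0,0,0,0,0,0.9],[0.005,0,0,0,0,0,0.9],[0.006,0,0,0,0,0,0.9],[0.007,0,0,0,0,0,0.9],[0.007,0,0,0,0,0,0.9]],
  ],
)

```text
clock: 11.7
ee_pos: [525.6, -5.7, -4.7]
tool_rot: [0.0, 0.827, 0.562, -0.001]
contact_force: [-1.6, -5.1, 5.3]
opening: 0.216
gripper_force: 59.7
```

```bash
python3 - <<'E'
from h import *
plan()
t=eyes.snapshot('top');im=t['img']
cv2.imwrite('pics/t4.png',cv2.resize(im[170:220,200:270],None,fx=10,fy=10,interpolation=cv2.INTER_CUBIC))
E
```

```text
t 11.7 tcp [525.6  -5.7  -4.7] yhead -21.6 tilt [-0.002 -0.002 -1.   ] F [-1.6 -5.1  5.3] open 0.216
```

View pics/t4.png

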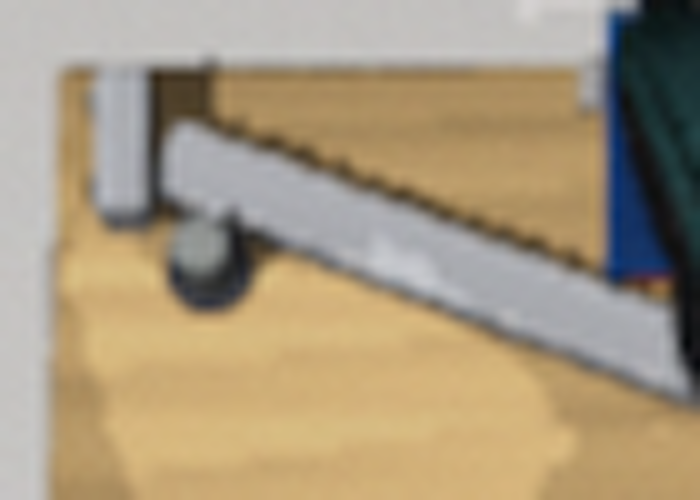

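The plain end has met the plate: motion stopped short and the axial force rose. The post sits next to the tube's near side at about (205,240) in the crop. Now I ease the tube back along jig −y until it touches the post.

Emit:
drive_tool(
  commands=[
    [[-0.0005,-0.001,0,0,0,0,0.9],[-0.001,-0.002,0,0,0,0,0.9],[-0.001,-0.003,0,0,0,0,0.9],[-0.0015,-0.004,0,0,0,0,0.9],[-0.002,-0.005,0,0,0,0,0.9],[-0.002,-0.006,0,0,0,0,0.9],[-0.002,-0.006,0,0,0,0,0.9],[-0.002,-0.006,0,0,0,0,0.9]],
  ],
)

```text
clock: 12.55
ee_pos: [524.6, -5.3, -4.7]
tool_rot: [0.001, 0.828, 0.561, 0.001]
contact_force: [0.9, -3.8, 2.5]
opening: 0.213
gripper_force: 59.2
```

The tube has met the post, with a small reaction and a slight turn. I'm letting go and lifting.

Emit:
drive_tool(
  commands=[
    [[0,0.001,0,0,0,0,0.3],[0,0.001,0,0,0,0,0.3],[0,0.001,0,0,0,0,0.3],[0,0.001,0,0,0,0,0.3],[0,0.001,0,0,0,0,0.3],[0,0.001,-0.04,0,0,0,0.3],[0,0.001,-0.08,0,0,0,0.3],[0,0.001,-0.12,0,0,0,0.3]],
  ],
)

```text
clock: 13.35
ee_pos: [523.3, -3.7, 55.7]
tool_rot: [-0.0, 0.827, 0.563, -0.0]
contact_force: [-0.5, -0.4, -0.3]
opening: 0.7
gripper_force: 0.0
```

```bash
python3 - <<'E'
from h import *
eyes.snapshot('wrist');eyes.snapshot('wrist')
plan([480,-18,55],0)
s=eyes.snapshot('wrist');im=s['img'];hsv=cv2.cvtColor(im,cv2.COLOR_BGR2HSV)
# tube edges per row (low saturation between wood)
for r in (40,80,120,160,190):
    row=hsv[r].astype(int); g=(row[:,1]<45)&(row[:,2]>110)
    xs=[x for x in range(150,330) if g[x]]
    d=np.split(xs,np.where(np.diff(xs)>1)[0]+1) if xs else []
    print(r,[(int(a[0]),int(a[-1]),onz(s,(a[0],r),28).round(1)[:2].tolist(),onz(s,(a[-1],r),28).round(1)[:2].tolist()) for a in d if len(a)>10])
o=cv2.inRange(hsv,(5,150,120),(14,255,255));print(cv2.moments(o)['m00']/255)
E
```

```text
t 13.45 tcp [525.4  -3.7  57.3] yhead -21.5 tilt [ 0.005  0.001 -1.   ] F [ 0.3  0.1 -0.2] open 0.703
shift [-0.0599 -0.074   0.0041] turn [ 0.0028 -0.0009 -0.2394]
40 [(234, 266, [557.6, 105.5], [576.8, 98.0])]
80 [(235, 265, [549.1, 83.1], [567.7, 75.8])]
120 [(236, 265, [539.9, 59.0], [558.6, 51.7])]
160 [(236, 264, [529.3, 33.3], [548.0, 25.9])]
190 [(150, 160, [461.7, 36.0], [468.6, 33.3]), (237, 264, [521.5, 12.3], [540.1, 5.0])]
307.0
```

The tube lies at 21.4° and is undisturbed. Next I move to its near side, turn square to the jig, shut the fingers, and then lower.

Emit:
drive_tool(
  commands=[
    [[-0.015,-0.018,0,0,0,-0.06,0.5],[-0.03,-0.037,0,0,0,-0.12,0.8],[-0.045,-0.055,0,0,0,-0.18,1],[-0.06,-0.074,0,0,0,-0.24,1],[-0.06,-0.074,0,0,0,-0.24,1],[-0.06,-0.074,0,0,0,-0.24,1],[-0.06,-0.074,0,0,0,-0.24,1],[-0.06,-0.074,0,0,0,-0.24,1]],
  ],
)

```text
clock: 14.3
ee_pos: [479.2, -17.9, 55.1]
tool_rot: [0.0, 0.707, 0.707, 0.0]
contact_force: [0.6, -0.5, -1.4]
opening: -0.004
gripper_force: 0.0
```

Emit:
drive_tool(
  commands=[
    [[0,0,0.03,0,0,0,1],[0,0,0.06,0,0,0,1],[0,0,0.085,0,0,0,1],[0,0,0.1,0,0,0,1],[0,0,0.11,0,0,0,1],[0,0,0.118,0,0,0,1],[0,0,0.118,0,0,0,1],[0,0,0.118,0,0,0,1]],
  ],
)

```text
clock: 15.1
ee_pos: [478.4, -18.3, -3.6]
tool_rot: [0.0, 0.707, 0.707, 0.0]
contact_force: [0.4, 0.2, 0.5]
opening: 0.003
gripper_force: 0.0
```

```bash
python3 - <<'E'
from h import *
plan([500,-18,-5],0)
E
```

```text
t 15.1 tcp [478.4 -18.3  -3.6] yhead 0.1 tilt [ 0.  0. -1.] F [0.4 0.2 0.5] open 0.003
shift [0.0005 0.0431 0.0028] turn [ 0.0003 -0.      0.0006]
```

Emit:
drive_tool(
  commands=[
    [[0,0.006,0,0,0,0,1],[0,0.012,0,0,0,0,1],[0,0.018,0,0,0,0,1],[0,0.023,0,0,0,0,1],[0,0.028,0,0,0,0,1],[0,0.032,0,0,0,0,1],[0,0.036,0,0,0,0,1],[0,0.04,0,0,0,0,1]],
  ],
)

```text
clock: 15.9
ee_pos: [497.9, -18.4, -3.9]
tool_rot: [-0.0, 0.707, 0.707, -0.0]
contact_force: [-1.2, 0.4, -0.5]
opening: -0.001
gripper_force: 0.3
```

Emit:
drive_tool(
  commands=[
    [[0,0.004,0,0,0,0,1],[0,0.008,0,0,0,0,1],[0,0.012,0,0,0,0,1],[0,0.016,0,0,0,0,1],[0,0.02,0,0,0,0,1],[0,0.024,0,0,0,0,1],[0,0.026,0,0,0,0,1],[0,0.026,0,0,0,0,1]],
  ],
)

```text
clock: 16.7
ee_pos: [511.6, -18.2, -3.8]
tool_rot: [0.0, 0.707, 0.707, 0.0]
contact_force: [-0.6, 0.2, 0.5]
opening: -0.002
gripper_force: 0.1
```

```bash
cat >> h.py <<'E'
def tube():
    """Top view: tube top-face edges along columns clear of block and arm -> jig coords."""
    t=eyes.snapshot('top');hsv=cv2.cvtColor(t['img'],cv2.COLOR_BGR2HSV).astype(int)
    far=[];near=[]
    for c in range(228,259,3):
        col=hsv[178:225,c];g=np.where((col[:,1]<70)&(col[:,2]>95))[0]+178
        if len(g)<4: continue
        far.append(onz(t,(c+.5,g[0]),28));near.append(onz(t,(c+.5,g[-1]+1),8))
    def ft(a): a=np.array(a);k=np.polyfit(169-a[:,1],a[:,0]-581,1);r=np.abs(np.polyval(k,169-a[:,1])-(a[:,0]-581)).max();return "ang %.1f  y@15 %.1f  y@140 %.1f res %.1f"%(np.degrees(np.arctan(k[0])),np.polyval(k,15),np.polyval(k,140),r)
    print("far ",ft(far));print("near",ft(near))
    m=cv2.inRange(cv2.cvtColor(t['img'],cv2.COLOR_BGR2HSV)[185:190],(0,0,95),(180,70,255)); 
    for r in (184,187,190,193): 
        g=np.where((hsv[r,205:262,1]<70)&(hsv[r,205:262,2]>95))[0]+205; d=np.split(g,np.where(np.diff(g)>1)[0]+1)
        print(r,[(int(a[0]),int(a[-1]),(169-onz(t,(a[0],r),28)[1]).round(1)) for a in d if len(a)])
E
python3 -c "
from h import *
plan();tube()"
```

```text
t 16.7 tcp [511.6 -18.2  -3.8] yhead 0.1 tilt [ 0.001  0.    -1.   ] F [-0.6  0.2  0.5] open -0.002
far  ang -4.2  y@15 8.0  y@140 -1.2 res 29.9
near ang -17.0  y@15 -3.1  y@140 -41.3 res 1.9
184 [(205, 205, np.float64(-27.8)), (209, 214, np.float64(-17.0)), (216, 227, np.float64(1.9)), (260, 260, np.float64(120.6))]
187 [(205, 205, np.float64(-27.5)), (209, 214, np.float64(-16.8)), (216, 238, np.float64(2.1)), (260, 260, np.float64(120.6))]
190 [(205, 205, np.float64(-27.3)), (209, 214, np.float64(-16.5)), (219, 248, np.float64(10.4)), (260, 260, np.float64(120.7))]
193 [(205, 205, np.float64(-27.1)), (217, 221, np.float64(5.2)), (229, 258, np.float64(37.4)), (260, 260, np.float64(120.7))]
```

Emit:
drive_tool(
  commands=[
    [[0,0.003,0,0,0,0,1],[0,0.006,0,0,0,0,1],[0,0.009,0,0,0,0,1],[0,0.012,0,0,0,0,1],[0,0.015,0,0,0,0,1],[0,0.018,0,0,0,0,1],[0,0.02,0,0,0,0,1],[0,0.022,0,0,0,0,1]],
  ],
)

```text
clock: 17.55
ee_pos: [522.3, -18.2, -3.8]
tool_rot: [-0.0, 0.707, 0.707, -0.0]
contact_force: [-1.2, -0.7, 0.1]
opening: -0.001
gripper_force: 0.4
```

Emit:
drive_tool(
  commands=[
    [[0,0.001,0,0,0,0,1],[0,0.002,0,0,0,0,1],[0,0.003,0,0,0,0,1],[0,0.004,0,0,0,0,1],[0,0.005,0,0,0,0,1],[0,0.006,0,0,0,0,1],[0,0.007,0,0,0,0,1],[0,0.008,0,0,0,0,1]],
  ],
)

```text
clock: 18.35
ee_pos: [525.8, -18.5, -3.9]
tool_rot: [-0.0, 0.707, 0.707, -0.0]
contact_force: [-2.8, -1.0, 0.5]
opening: 0.006
gripper_force: 1.2
```

Emit:
drive_tool(
  commands=[
    [[0,0.001,0,0,0,0,1],[0,0.002,0,0,0,0,1],[0,0.003,0,0,0,0,1],[0,0.004,0,0,0,0,1],[0,0.005,0,0,0,0,1],[0,0.006,0,0,0,0,1],[0,0.007,0,0,0,0,1],[0,0.008,0,0,0,0,1]],
  ],
)

```text
clock: 19.15
ee_pos: [530.2, -18.3, -3.8]
tool_rot: [-0.0, 0.707, 0.707, -0.0]
contact_force: [-2.5, -1.6, 0.3]
opening: 0.001
gripper_force: 1.2
```

Emit:
drive_tool(
  commands=[
    [[0,0.001,0,0,0,0,1],[0,0.002,0,0,0,0,1],[0,0.003,0,0,0,0,1],[0,0.004,0,0,0,0,1],[0,0.005,0,0,0,0,1],[0,0.006,0,0,0,0,1],[0,0.007,0,0,0,0,1],[0,0.008,0,0,0,0,1]],
  ],
)

```text
clock: 19.95
ee_pos: [534.2, -18.3, -3.8]
tool_rot: [0.0, 0.707, 0.707, -0.0]
contact_force: [-1.7, -0.2, -0.1]
opening: 0.001
gripper_force: 1.2
```

Emit:
drive_tool(
  commands=[
    [[0,0.001,0,0,0,0,1],[0,0.002,0,0,0,0,1],[0,0.003,0,0,0,0,1],[0,0.004,0,0,0,0,1],[0,0.005,0,0,0,0,1],[0,0.006,0,0,0,0,1],[0,0.007,0,0,0,0,1],[0,0.008,0,0,0,0,1]],
  ],
)

```text
clock: 20.75
ee_pos: [538.3, -18.2, -3.8]
tool_rot: [-0.0, 0.707, 0.707, -0.0]
contact_force: [-2.3, -0.6, -0.5]
opening: -0.0
gripper_force: 1.1
```

```bash
python3 -c "
from h import *
plan();tube()"
```

```text
t 20.75 tcp [538.3 -18.2  -3.8] yhead 0.1 tilt [-0. -0. -1.] F [-2.3 -0.6 -0.5] open -0.0
far  ang -0.6  y@15 11.9  y@140 10.6 res 19.6
near ang -9.4  y@15 -1.8  y@140 -22.4 res 0.8
184 [(205, 205, np.float64(-27.8)), (209, 214, np.float64(-17.0)), (216, 235, np.float64(1.9)), (260, 260, np.float64(120.6))]
187 [(205, 205, np.float64(-27.5)), (209, 214, np.float64(-16.8)), (216, 254, np.float64(2.1)), (260, 260, np.float64(120.6))]
190 [(205, 205, np.float64(-27.3)), (209, 214, np.float64(-16.5)), (220, 260, np.float64(13.1))]
193 [(205, 205, np.float64(-27.1)), (217, 221, np.float64(5.2)), (236, 260, np.float64(56.2))]
```

Emit:
drive_tool(
  commands=[
    [[0,0.001,0,0,0,0,1],[0,0.002,0,0,0,0,1],[0,0.003,0,0,0,0,1],[0,0.004,0,0,0,0,1],[0,0.005,0,0,0,0,1],[0,0.006,0,0,0,0,1],[0,0.007,0,0,0,0,1],[0,0.008,0,0,0,0,1]],
  ],
)

```text
clock: 21.6
ee_pos: [542.3, -18.2, -3.8]
tool_rot: [0.0, 0.707, 0.707, 0.0]
contact_force: [-2.1, -0.7, -0.8]
opening: -0.001
gripper_force: 1.1
```

Emit:
drive_tool(
  commands=[
    [[0,0.001,0,0,0,0,1],[0,0.002,0,0,0,0,1],[0,0.003,0,0,0,0,1],[0,0.004,0,0,0,0,1],[0,0.005,0,0,0,0,1],[0,0.006,0,0,0,0,1],[0,0.007,0,0,0,0,1],[0,0.008,0,0,0,0,1]],
  ],
)

```text
clock: 22.4
ee_pos: [546.3, -18.2, -3.8]
tool_rot: [0.0, 0.707, 0.707, -0.0]
contact_force: [-1.9, -1.2, 1.0]
opening: -0.002
gripper_force: 1.1
```

Emit:
drive_tool(
  commands=[
    [[0,0.001,0,0,0,0,1],[0,0.002,0,0,0,0,1],[0,0.003,0,0,0,0,1],[0,0.004,0,0,0,0,1],[0,0.005,0,0,0,0,1],[0,0.006,0,0,0,0,1],[0,0.007,0,0,0,0,1],[0,0.008,0,0,0,0,1]],
  ],
)

```text
clock: 23.2
ee_pos: [550.3, -18.2, -3.8]
tool_rot: [0.0, 0.707, 0.707, 0.0]
contact_force: [-1.8, -1.4, 0.2]
opening: -0.001
gripper_force: 1.0
```

Emit:
drive_tool(
  commands=[
    [[0,0.001,0,0,0,0,1],[0,0.002,0,0,0,0,1],[0,0.003,0,0,0,0,1],[0,0.004,0,0,0,0,1],[0,0.005,0,0,0,0,1],[0,0.006,0,0,0,0,1],[0,0.007,0,0,0,0,1],[0,0.008,0,0,0,0,1]],
  ],
)

```text
clock: 24.0
ee_pos: [554.3, -18.2, -3.8]
tool_rot: [-0.0, 0.707, 0.707, -0.0]
contact_force: [-2.2, -1.2, 0.0]
opening: -0.003
gripper_force: 1.1
```

Emit:
drive_tool(
  commands=[
    [[0,0.001,0,0,0,0,1],[0,0.002,0,0,0,0,1],[0,0.003,0,0,0,0,1],[0,0.004,0,0,0,0,1],[0,0.005,0,0,0,0,1],[0,0.006,0,0,0,0,1],[0,0.006,0,0,0,0,1],[0,0.006,0,0,0,0,1]],
  ],
)

```text
clock: 24.8
ee_pos: [557.4, -18.0, -3.8]
tool_rot: [0.0, 0.707, 0.708, 0.0]
contact_force: [-1.3, -0.6, -1.1]
opening: 0.0
gripper_force: 0.9
```

```bash
python3 -c "
from h import *
plan();tube()"
```

```text
t 24.8 tcp [557.4 -18.   -3.8] yhead 0.1 tilt [ 0.  0. -1.] F [-1.3 -0.6 -1.1] open 0.0
far  ang 1.6  y@15 15.7  y@140 19.1 res 12.0
near ang -3.1  y@15 -0.7  y@140 -7.4 res 2.2
184 [(205, 205, np.float64(-27.8)), (209, 214, np.float64(-17.0)), (216, 260, np.float64(1.9))]
187 [(205, 205, np.float64(-27.5)), (209, 214, np.float64(-16.8)), (216, 260, np.float64(2.1))]
190 [(205, 205, np.float64(-27.3)), (209, 214, np.float64(-16.5)), (221, 260, np.float64(15.8))]
193 [(205, 205, np.float64(-27.1)), (217, 221, np.float64(5.2)), (260, 260, np.float64(120.7))]
```

Emit:
drive_tool(
  commands=[
    [[0,0.001,0,0,0,0,1],[0,0.002,0,0,0,0,1],[0,0.003,0,0,0,0,1],[0,0.004,0,0,0,0,1],[0,0.005,0,0,0,0,1],[0,0.006,0,0,0,0,1],[0,0.006,0,0,0,0,1],[0,0.006,0,0,0,0,1]],
  ],
)

```text
clock: 25.65
ee_pos: [560.4, -18.2, -3.8]
tool_rot: [0.0, 0.707, 0.707, 0.0]
contact_force: [-2.2, -1.0, -0.9]
opening: 0.002
gripper_force: 1.0
```

Emit:
drive_tool(
  commands=[
    [[0,0.001,0,0,0,0,1],[0,0.002,0,0,0,0,1],[0,0.003,0,0,0,0,1],[0,0.004,0,0,0,0,1],[0,0.005,0,0,0,0,1],[0,0.005,0,0,0,0,1],[0,0.005,0,0,0,0,1],[0,0.005,0,0,0,0,1]],
  ],
)

```text
clock: 26.45
ee_pos: [563.0, -18.0, -3.8]
tool_rot: [0.0, 0.707, 0.708, 0.0]
contact_force: [-1.1, -1.6, -0.1]
opening: -0.002
gripper_force: 0.9
```

Emit:
drive_tool(
  commands=[
    [[0,0.001,0,0,0,0,1],[0,0.002,0,0,0,0,1],[0,0.003,0,0,0,0,1],[0,0.004,0,0,0,0,1],[0,0.004,0,0,0,0,1],[0,0.004,0,0,0,0,1],[0,0.004,0,0,0,0,1],[0,0.004,0,0,0,0,1]],
  ],
)

```text
clock: 27.25
ee_pos: [565.0, -18.1, -3.8]
tool_rot: [0.0, 0.707, 0.707, 0.0]
contact_force: [-2.0, -1.2, -0.1]
opening: -0.002
gripper_force: 0.8
```

Emit:
drive_tool(
  commands=[
    [[0,0.001,0,0,0,0,1],[0,0.002,0,0,0,0,1],[0,0.003,0,0,0,0,1],[0,0.004,0,0,0,0,1],[0,0.004,0,0,0,0,1],[0,0.004,0,0,0,0,1],[0,0.004,0,0,0,0,1],[0,0.004,0,0,0,0,1]],
  ],
)

```text
clock: 28.05
ee_pos: [567.1, -18.0, -3.7]
tool_rot: [0.0, 0.707, 0.708, 0.0]
contact_force: [0.9, 0.0, -0.3]
opening: -0.001
gripper_force: 0.0
```

```bash
python3 -c "
from h import *
plan();tube()
s=eyes.snapshot('wrist');im=s['img'];hsv=cv2.cvtColor(im,cv2.COLOR_BGR2HSV)
r=cv2.inRange(hsv,(0,130,60),(8,255,255))|cv2.inRange(hsv,(172,130,60),(180,255,255))
n,l,st,c=cv2.connectedComponentsWithStats(r);print([ (a.tolist()) for a in st[1:] if a[4]>15])
b=cv2.inRange(hsv,(100,120,30),(130,255,255));n,l,st,c=cv2.connectedComponentsWithStats(b);print([a.tolist() for a in st[1:] if a[4]>50])
"
```

```text
t 28.05 tcp [567.1 -18.   -3.7] yhead 0.1 tilt [ 0.001  0.    -1.   ] F [ 0.9  0.  -0.3] open -0.001
far  ang 3.9  y@15 16.0  y@140 24.4 res 7.6
near ang 2.4  y@15 -3.2  y@140 2.1 res 1.4
184 [(205, 205, np.float64(-27.8)), (209, 214, np.float64(-17.0)), (216, 260, np.float64(1.9))]
187 [(205, 205, np.float64(-27.5)), (209, 214, np.float64(-16.8)), (216, 260, np.float64(2.1))]
190 [(205, 205, np.float64(-27.3)), (209, 214, np.float64(-16.5)), (220, 220, np.float64(13.1)), (226, 226, np.float64(29.2)), (228, 228, np.float64(34.6)), (231, 244, np.float64(42.7)), (246, 250, np.float64(83.0)), (253, 254, np.float64(101.9))]
193 [(205, 205, np.float64(-27.1)), (217, 221, np.float64(5.2)), (260, 260, np.float64(120.7))]
[]
[[220, 116, 190, 86, 15430]]
```

The force dropped to zero and the tube jumped ahead to about +2.4°, so the catch has snapped. Now I advance in small steps to press it against the stop.

Emit:
drive_tool(
  commands=[
    [[0,0.0004,0,0,0,0,1],[0,0.0008,0,0,0,0,1],[0,0.0012,0,0,0,0,1],[0,0.0016,0,0,0,0,1],[0,0.002,0,0,0,0,1],[0,0.0024,0,0,0,0,1],[0,0.0024,0,0,0,0,1],[0,0.0024,0,0,0,0,1]],
  ],
)

```text
clock: 28.95
ee_pos: [567.9, -18.2, -3.8]
tool_rot: [-0.0, 0.707, 0.707, -0.0]
contact_force: [-0.2, 0.6, -0.7]
opening: -0.001
gripper_force: 0.1
```

Emit:
drive_tool(
  commands=[
    [[0,0.0004,0,0,0,0,1],[0,0.0008,0,0,0,0,1],[0,0.0012,0,0,0,0,1],[0,0.0016,0,0,0,0,1],[0,0.002,0,0,0,0,1],[0,0.002,0,0,0,0,1],[0,0.002,0,0,0,0,1],[0,0.002,0,0,0,0,1]],
  ],
)

```text
clock: 29.75
ee_pos: [568.6, -18.3, -3.9]
tool_rot: [-0.0, 0.707, 0.707, -0.0]
contact_force: [-2.5, 0.4, -0.0]
opening: -0.001
gripper_force: 0.9
```

Emit:
drive_tool(
  commands=[
    [[0,0.0002,0,0,0,0,1],[0,0.0004,0,0,0,0,1],[0,0.0006,0,0,0,0,1],[0,0.0008,0,0,0,0,1],[0,0.001,0,0,0,0,1],[0,0.001,0,0,0,0,1],[0,0.001,0,0,0,0,1],[0,0.001,0,0,0,0,1]],
  ],
)

```text
clock: 30.55
ee_pos: [569.2, -18.5, -3.9]
tool_rot: [-0.0, 0.707, 0.707, -0.0]
contact_force: [-2.2, -1.0, 0.6]
opening: 0.002
gripper_force: 1.2
```

Emit:
drive_tool(
  commands=[
    [[0,0.0003,0,0,0,0,1],[0,0.0006,0,0,0,0,1],[0,0.0009,0,0,0,0,1],[0,0.0012,0,0,0,0,1],[0,0.0014,0,0,0,0,1],[0,0.0014,0,0,0,0,1],[0,0.0014,0,0,0,0,1],[0,0.0014,0,0,0,0,1]],
  ],
)

```text
clock: 31.35
ee_pos: [569.8, -18.4, -3.9]
tool_rot: [-0.0, 0.707, 0.707, -0.0]
contact_force: [-2.9, -2.1, 0.7]
opening: -0.002
gripper_force: 1.7
```

Emit:
drive_tool(
  commands=[
    [[0,0.0003,0,0,0,0,1],[0,0.0006,0,0,0,0,1],[0,0.0009,0,0,0,0,1],[0,0.0012,0,0,0,0,1],[0,0.0014,0,0,0,0,1],[0,0.0014,0,0,0,0,1],[0,0.0014,0,0,0,0,1],[0,0.0014,0,0,0,0,1]],
  ],
)

```text
clock: 32.15
ee_pos: [571.6, -17.6, -3.7]
tool_rot: [0.0, 0.707, 0.708, 0.001]
contact_force: [-2.2, -1.5, 0.3]
opening: -0.001
gripper_force: 1.3
```

Emit:
drive_tool(
  commands=[
    [[0,0.0003,0,0,0,0,1],[0,0.0006,0,0,0,0,1],[0,0.0009,0,0,0,0,1],[0,0.0012,0,0,0,0,1],[0,0.0014,0,0,0,0,1],[0,0.0014,0,0,0,0,1],[0,0.0014,0,0,0,0,1],[0,0.0014,0,0,0,0,1]],
  ],
)

```text
clock: 32.95
ee_pos: [571.7, -17.8, -3.7]
tool_rot: [-0.0, 0.707, 0.708, 0.0]
contact_force: [-2.1, -0.7, -0.1]
opening: -0.004
gripper_force: 1.2
```

```bash
python3 -c "
from h import *
plan();tube();plan()"
```

```text
t 32.95 tcp [571.7 -17.8  -3.7] yhead 0.1 tilt [ 0.  0. -1.] F [-2.1 -0.7 -0.1] open -0.004
far  ang 7.4  y@15 8.4  y@140 24.6 res 8.9
near ang 4.6  y@15 -9.8  y@140 0.2 res 1.4
184 [(205, 205, np.float64(-27.8)), (209, 214, np.float64(-17.0)), (228, 260, np.float64(34.3))]
187 [(205, 205, np.float64(-27.5)), (209, 214, np.float64(-16.8)), (216, 260, np.float64(2.1))]
190 [(205, 205, np.float64(-27.3)), (209, 259, np.float64(-16.5))]
193 [(205, 205, np.float64(-27.1)), (216, 221, np.float64(2.5)), (229, 229, np.float64(37.4)), (260, 260, np.float64(120.7))]
t 33.0 tcp [571.7 -17.8  -3.8] yhead 0.1 tilt [ 0.  0. -1.] F [-1.1 -0.6 -0.4] open 0.004
```

Emit:
drive_tool(
  commands=[
    [[0,0.0003,0,0,0,0,1],[0,0.0006,0,0,0,0,1],[0,0.0009,0,0,0,0,1],[0,0.0012,0,0,0,0,1],[0,0.0014,0,0,0,0,1],[0,0.0014,0,0,0,0,1],[0,0.0014,0,0,0,0,1],[0,0.0014,0,0,0,0,1]],
  ],
)

```text
clock: 33.8
ee_pos: [571.8, -17.9, -3.8]
tool_rot: [-0.0, 0.707, 0.708, -0.0]
contact_force: [-5.2, 1.4, 1.5]
opening: -0.001
gripper_force: 2.1
```

Emit:
drive_tool(
  commands=[
    [[0,0.0002,0,0,0,0,1],[0,0.0004,0,0,0,0,1],[0,0.0006,0,0,0,0,1],[0,0.0008,0,0,0,0,1],[0,0.0009,0,0,0,0,1],[0,0.001,0,0,0,0,1],[0,0.001,0,0,0,0,1],[0,0.001,0,0,0,0,1]],
  ],
)

```text
clock: 34.6
ee_pos: [571.9, -17.9, -3.9]
tool_rot: [-0.001, 0.707, 0.708, -0.001]
contact_force: [-5.2, 2.6, 2.3]
opening: 0.001
gripper_force: 2.6
```

```bash
python3 -c "
from h import *
plan();eyes.snapshot('top');plan()
tube()"
```

```text
t 34.6 tcp [571.9 -17.9  -3.9] yhead 0.1 tilt [-0.001 -0.    -1.   ] F [-5.2  2.6  2.3] open 0.001
t 34.65 tcp [571.9 -17.9  -3.9] yhead 0.1 tilt [-0.001 -0.    -1.   ] F [-4.5  1.3  3.3] open -0.001
far  ang 7.4  y@15 8.4  y@140 24.6 res 8.9
near ang 4.6  y@15 -9.8  y@140 0.2 res 1.4
184 [(205, 205, np.float64(-27.8)), (209, 214, np.float64(-17.0)), (228, 260, np.float64(34.3))]
187 [(205, 205, np.float64(-27.5)), (209, 214, np.float64(-16.8)), (216, 260, np.float64(2.1))]
190 [(205, 205, np.float64(-27.3)), (209, 259, np.float64(-16.5))]
193 [(205, 205, np.float64(-27.1)), (216, 221, np.float64(2.5)), (229, 229, np.float64(37.4)), (260, 260, np.float64(120.7))]
```

Emit:
drive_tool(
  commands=[
    [[0,0.0003,0,0,0,0,1],[0,0.0006,0,0,0,0,1],[0,0.0009,0,0,0,0,1],[0,0.0012,0,0,0,0,1],[0,0.0015,0,0,0,0,1],[0,0.0018,0,0,0,0,1],[0,0.0018,0,0,0,0,1],[0,0.0018,0,0,0,0,1]],
  ],
)

```text
clock: 35.5
ee_pos: [571.9, -18.1, -3.9]
tool_rot: [-0.001, 0.707, 0.708, -0.001]
contact_force: [-6.4, 1.8, 3.6]
opening: -0.003
gripper_force: 3.2
```

Emit:
drive_tool(
  commands=[
    [[0,0.0006,0,0,0,0,1],[0,0.0012,0,0,0,0,1],[0,0.0018,0,0,0,0,1],[0,0.0024,0,0,0,0,1],[0,0.0028,0,0,0,0,1],[0,0.0032,0,0,0,0,1],[0,0.0032,0,0,0,0,1],[0,0.0032,0,0,0,0,1]],
  ],
)

```text
clock: 36.3
ee_pos: [571.9, -18.3, -4.2]
tool_rot: [-0.002, 0.707, 0.708, -0.002]
contact_force: [-7.9, 2.6, 4.3]
opening: 0.003
gripper_force: 4.1
```

Emit:
drive_tool(
  commands=[
    [[0,0.0006,0,0,0,0,1],[0,0.0012,0,0,0,0,1],[0,0.0018,0,0,0,0,1],[0,0.0024,0,0,0,0,1],[0,0.0028,0,0,0,0,1],[0,0.003,0,0,0,0,1],[0,0.003,0,0,0,0,1],[0,0.003,0,0,0,0,1]],
  ],
)

```text
clock: 37.1
ee_pos: [572.0, -18.4, -4.3]
tool_rot: [-0.002, 0.707, 0.708, -0.004]
contact_force: [-10.1, 1.0, 7.3]
opening: 0.001
gripper_force: 5.0
```

```bash
python3 -c "
from h import *
for i in range(3): plan();eyes.snapshot('top')"
```

```text
t 37.1 tcp [572.  -18.4  -4.3] yhead 0.1 tilt [-0.009 -0.002 -1.   ] F [-10.1   1.    7.3] open 0.001
t 37.15 tcp [572.  -18.5  -4.3] yhead 0.1 tilt [-0.009 -0.002 -1.   ] F [-11.    0.6   5.8] open 0.003
t 37.2 tcp [572.  -18.4  -4.3] yhead 0.1 tilt [-0.009 -0.002 -1.   ] F [-9.4  2.4  5.6] open 0.0
```

About 10 N is reached. Backing off straight, then lifting clear.

Emit:
drive_tool(
  commands=[
    [[0,-0.004,0,0,0,0,1],[0,-0.008,0,0,0,0,1],[0,-0.012,0,0,0,0,1],[0,-0.018,0,0,0,0,1],[0,-0.03,0,0,0,0,1],[0,-0.045,0,0,0,0,1],[0,-0.06,0,0,0,0,1],[0,-0.06,0,0,0,0,1]],
  ],
)

```text
clock: 38.05
ee_pos: [545.0, -18.3, -3.8]
tool_rot: [-0.0, 0.707, 0.708, -0.001]
contact_force: [-0.6, 0.1, 0.3]
opening: -0.002
gripper_force: 0.0
```

Emit:
drive_tool(
  commands=[
    [[0,0,-0.04,0,0,0,1],[0,0,-0.08,0,0,0,1],[0,0,-0.14,0,0,0,1],[0,-0.02,-0.2,0,0,0,1],[0,-0.02,-0.26,0,0,0,1],[0,-0.02,-0.3,0,0,0,1],[0,-0.02,-0.3,0,0,0,1],[0,-0.02,-0.3,0,0,0,1]],
  ],
)

```text
clock: 38.85
ee_pos: [536.9, -18.3, 146.4]
tool_rot: [0.0, 0.707, 0.707, 0.0]
contact_force: [-0.5, -0.6, -0.2]
opening: -0.001
gripper_force: 0.0
```

```bash
python3 -c "
from h import *
plan();tube()
w=eyes.snapshot('wrist')['img'];c=eyes.snapshot('scene')['img'][160:280,180:360];t=eyes.snapshot('top')['img'][165:250,195:350]
w=cv2.resize(w,(400,300));c=cv2.resize(c,(400,267),interpolation=cv2.INTER_CUBIC);t=cv2.resize(t,(547,300),interpolation=cv2.INTER_CUBIC)
o=np.zeros((600,800,3),np.uint8);o[:300,:400]=w;o[:267,400:]=c;o[300:,:547]=t;cv2.imwrite('pics/end.png',o)"
```

```text
t 38.85 tcp [536.9 -18.3 146.4] yhead 0.1 tilt [ 0.001 -0.    -1.   ] F [-0.5 -0.6 -0.2] open -0.001
far  ang 8.3  y@15 7.2  y@140 25.4 res 8.5
near ang 4.7  y@15 -9.5  y@140 0.9 res 1.8
184 [(205, 205, np.float64(-27.8)), (209, 214, np.float64(-17.0)), (229, 260, np.float64(37.0))]
187 [(205, 205, np.float64(-27.5)), (209, 214, np.float64(-16.8)), (216, 260, np.float64(2.1))]
190 [(205, 205, np.float64(-27.3)), (209, 259, np.float64(-16.5))]
193 [(205, 205, np.float64(-27.1)), (216, 221, np.float64(2.5)), (229, 229, np.float64(37.4)), (260, 260, np.float64(120.7))]
```

View pics/end.png

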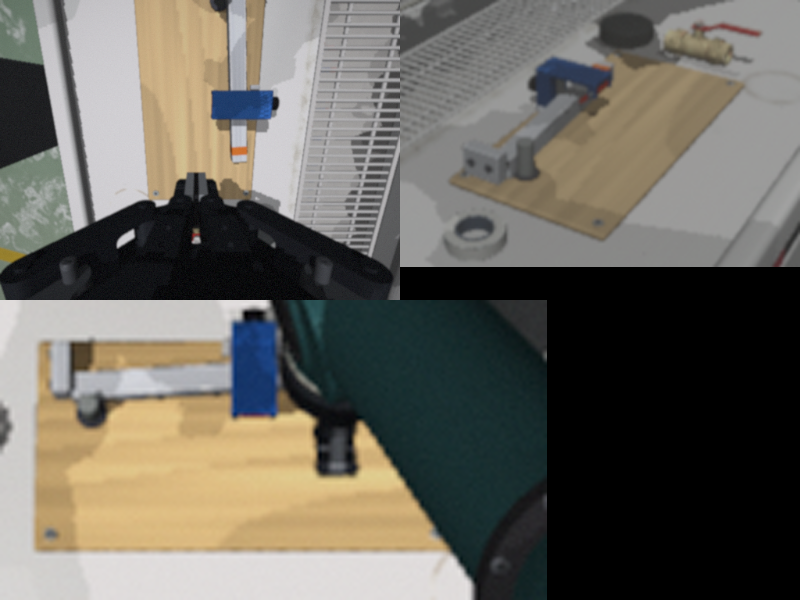

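The final view shows the tube under the blue block, its near side on the post and its plain end by the plate. The catch side of the block is shut and the loose things are undisturbed. I'll check the gap at the plate before handing in.

```bash
python3 - <<'E'
from h import *
t=eyes.snapshot('top');g=t['img'].mean(2).astype(int)
for r in range(183,194): print(r,g[r,207:224])
print([(169-onz(t,(c,188),28)[1]).round(1) for c in (215,215.5,216,216.5,217,217.5)],proj(t,(585,169,38)),proj(t,(585,169,28)))
E
```

```text
183 [144 143 168 187 184 180 182 137  48  63  66  66  67  92 128 139 135]
184 [141 141 169 189 183 181 180 134  48  63  68  65  65 114 150 136 124]
185 [142 142 169 191 184 181 179 134  59 115 147 146 146 159 171 159 151]
186 [144 143 172 189 184 180 180 137  70 145 188 187 186 187 184 183 182]
187 [148 137 160 190 185 182 177 138  76 141 183 183 182 184 182 184 184]
188 [156 129 149 192 185 182 178 135  76 142 184 184 185 185 184 184 182]
189 [159 130 150 190 187 181 180 139  74 140 183 183 182 182 182 181 182]
190 [158 143 151 169 167 164 158 120 105 161 182 180 179 180 182 164 163]
191 [151 152 143 125 116 114 108  86 138 188 174 155 157 153 144 114 117]
192 [143 144 136 111  89  89  87  89 131 166 148 128 131 122 106  81  70]
193 [143 144 143 134 122 123 124 124 124 111 114 128 129 127 122  88  45]
[np.float64(-0.5), np.float64(0.8), np.float64(2.2), np.float64(3.5), np.float64(4.9), np.float64(6.2)] [214.86860581 186.46677384] [215.21311098 187.29941593]
```

```bash
python3 -c "
from bench import arm
print(arm.job_done())"
```

```text
the job is handed in; nothing more can be done
None
```

I handed the job in at about 39 s: the plain end is on the post about 3.5 mm from the end plate (7 mm allowed), the catch appeared to snap behind the tube (push force fell to zero as it jumped home), and I pressed it to the stop at about 10 N (readings up to 11 N along the push, about 12.5 N in total) and let go; in the camera measurements its near side stood up to about 7 mm off the post for part of the swing before settling back onto it.

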